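# Seat a new water filter in the bay that is clear

### The job

Fit the new filter cartridge in the three-bay water filter dock. Two of the bays still have a spent core stuck unseen under their dust shutter, so feel gently, without forcing anything, which bay is clear, and push the cartridge down there until its flange sits flush on the dock, then let go of it. Keep the cartridge upright and leave the other kitchen things where they are.

Things in the scene. Friction and masses are not known exactly. Their poses are not given: they have to be found in the camera images.
- cartridge_center (a point): new filter cartridge, loose, standing upright, 92 mm high, about 120 g: white plunger (diameter 40 mm, 38 long, bevelled foot), blue flange (diameter 54, 8 thick), blue round grip stem (diameter 30, 46 tall). This point is on its axis, 46 mm above its foot, level with the flange's top (8 mm above the flange's underside); the stem's middle is 23 mm higher. z points up along the stem.
- dock: three-bay water filter dock, fixed to the worktop: white block 86 x 250 x 62 mm high, grey end caps and hose unions (about 330 mm over all). Origin under its centre, y along the row of bays, z up. Three round bays 76 mm apart, each 42 mm in diameter with a blue ring printed round its mouth. Do not press on the dock, its shutters or the cores with more than 35 N.
- bay0 (a point): centre of the mouth of the bay at the dock's +y end, level with the dock's top face; axes as the dock. In each bay a black dust shutter (40 mm disc) lies 2 to 8 mm below the mouth and hides what is under it. A shutter slides straight down with a steady drag of about 5 N and stays where it is left.
- bay1 (a point): centre of the mouth of the middle bay, level with the dock's top face; axes as the dock. In the two bays with a spent core the shutter meets the core's stiff spring cap with its top 24 mm below the mouth: the resistance then climbs by about 1.5 N per mm and after 6 mm it stops hard, so that the cartridge's flange is left 8 to 14 mm proud.
- bay2 (a point): centre of the mouth of the bay at the dock's -y end, level with the dock's top face; axes as the dock. In the clear bay the shutter goes down 40 mm, so that the cartridge's 38 mm plunger goes in fully and its flange rests on the dock. Which bay is clear changes each time.
- mug: bystander: orange mug, 81 x 113 x 101 mm, origin under its centre
- tea_box: bystander: red tea box, 72 x 135 x 78 mm, origin under its centre
- corn_tin: bystander: tin can with a cream label, 75 mm in diameter, 110 mm high, origin under its centre
- spice_jar: bystander: small glass spice jar with a yellow lid, 42 mm in diameter, 96 mm high, origin under its centre
- lemon: bystander: lemon, 72 x 57 x 58 mm, origin under its centre
Things that resemble listed ones, but are neither listed nor needed, are in the scene too. What is meant by the part that bears cartridge_center is not green or orange, and is the larger of those in its own colour.

How it is judged:
By the outcome, as a careful person would: the job done as asked, in the order asked, and still so for the second after the job is handed in, with the robot touching nothing.
It also fails if it takes over 59 s, if anything falls off the work surface, if the arm or the gripper's body presses on something with over 40 N, if the wrist force passes 120 N, or if a joint passes its speed limit or range.

### The arm

A 6-joint arm with a two-finger parallel gripper is mounted at the origin on a cart in front of the work surface, level with it; the furniture and walls round the work are solid. World frame = base frame: x ahead of the robot, y to its left, z up, the work surface at z = 0. Lengths are in m, angles in degrees, forces in N, time in s.
With the tool pointing down it reaches from about 0.4 to 0.825 m from the base axis. Payload 7 kg.
Tool frame: the origin (TCP) lies at the very end of the fingers, on their centre line; the grasp point (between the pads) lies 19 mm behind it (ctrl.hold_point_z is the distance from the TCP to the grasp point, in m); z points along the fingers, y is the line along which they close (so a half turn about z gives the same grasp; the last joint's range is limited). The gripper opens to 88 mm and grips with 3 to 60 N. Pads are 19 mm wide; open, the fingers measure 130 mm over their backs; the gripper's body (78 mm by 193 mm) begins 47 mm behind the grasp point.
Start: joints at [83.199, 20.546, 0.682, 0, -70.136, -16.507], TCP at [0.267, 0.62, 0.227] pointing down, gripper open.
Joint ranges: [-176.03, 176.03], [-82.01, 121.73], [-58.28, 71.71], [-173.87, 95.51], [-174.79, -0.11], [-173.66, 173.66]. Speed limits (degrees/s): [136.94, 136.94, 172.46, 180, 180, 180].

### API

Orientations are given as [roll, pitch, yaw] about the fixed x, y, z axes, in that order (R = Rz(yaw) Ry(pitch) Rx(roll)).
In Python, from plant import sensors, viewer, workorder, ctrl gives the robot as it stands.
- The arm moves only by the shell command python3 -m pendant 'ROWS'. ROWS is JSON, a list of rows, each a list of 3 entries, a list of its own where there are three numbers: the opening, from -1 (shut) to 1 (fully open), so that 0 is half open, then the shift along the tool's x, y, z in m, then the turn, a rotation vector about the tool's x, y, z in degrees. A call has 1 to 10 rows; each row is the pose to reach, as a shift and turn from the pose commanded when the call began, along the tool's axes at that moment; what a row does not reach only later rows make up. A row lasts 1/12 s, in which the tool goes at most 41.7 mm and 7.16 degrees, less where a joint would pass 70% of its speed; a pose out of reach is approached as far as the arm can. A call with a gripper value outside its range is refused whole. The fingers move at their own pace and stop on an object; the grip force is fixed at half the most. Time passes only in rows, so rows that repeat a pose let the fingers close. It gives the time, the measured TCP pose, the force, the opening and the grip force at its end, in the units of the state.
- sensors.get_obs(): the state, without advancing time (a new reading comes with each control period).
- viewer.snapshot(name): name is "scene" or "top"; returns the picture (480x640x3 uint8, red, green, blue); there is no depth.
- viewer.camera_params(name): a dict with "fx", "fy", "cx", "cy" (pixels), "dist" ([k1, k2, p1, p2, k3] as OpenCV has them; the pictures are not rectified), "extrinsics" (4x4, takes a point from world to camera coordinates). Camera axes: x right, y up, looking along -z (the intrinsics and any distortion apply to the point x, -y, -z); pixel columns grow to the right and rows downward; lengths in m; the calibration is good to about 2 mm. A picture is of the moment at which its call begins. camera_params takes no time and is no camera call.
- workorder.close_job(): hands the job in; it is judged then, once.
The state is a dict: "clock": time; "joint_pos": joint angles; "qvel": joint speeds; "tau": joint torques, N m; "tool_pos": TCP position; "orientation": TCP orientation; "force": force on the tool from outside, world axes, zero at the start; "moment": the same for the moment, N m; "opening": finger opening in m; "gripper_force": force on a finger pad.
Only numpy, scipy, OpenCV 4.12 (cv2) and the standard library are available. Lean on these libraries where they do the work, as an engineer would, in place of code of your own. Each camera call takes 0.05 s, during which the arm holds its last target. There are 200 camera calls.

## Working session

There is one attempt and no reset: what is moved stays moved. The work goes in short steps, Python scripts to look and compute and a shell command to move; the robot and the scene stay as the last step left them, time stands still between calls to the robot, and variables do not carry over. Pictures are saved under pics/ and viewed, at most 10 in all, crops included, and the job is handed in when it is done.

```bash
mkdir -p pics
python3 - <<'E'
from plant import sensors, viewer
import cv2, numpy as np
np.set_printoptions(precision=4,suppress=True)
o=sensors.get_obs()
for k in o: print(k,o[k])
for n in ("scene","top"):
    cv2.imwrite(f"pics/{n}0.png",viewer.snapshot(n)[:,:,::-1])
    p=viewer.camera_params(n); print(n,p)
E
```

```text
clock 0.0
joint_pos [ 83.1997  20.591    0.6326  -0.0194 -70.1368 -16.5068]
qvel [-0.1356 -0.0273  0.0654 -0.1232 -0.0698 -0.0002]
tau [  0.     -58.2723  29.3049   6.9976   0.007   -0.0002]
tool_pos [0.2669 0.6194 0.2256]
orientation [179.9035  -0.0096 -23.3136]
force [-0.1662  0.2114  0.2729]
moment [-0.0103 -0.0579 -0.0271]
gripper_force 0.0
opening 0.08781266126001247
scene {'fx': 541.3688592178818, 'fy': 541.3688592178818, 'cx': 315.1304011133524, 'cy': 236.5398631996003, 'dist': array([-0.1447,  0.    ,  0.    ,  0.    ,  0.    ]), 'extrinsics': array([[ 0.7677, -0.6408, -0.0074, -0.37  ],
       [ 0.2593,  0.3001,  0.918 , -0.2359],
       [-0.586 , -0.7067,  0.3965, -1.0694],
       [ 0.    ,  0.    ,  0.    ,  1.    ]])}
top {'fx': 558.8469340657065, 'fy': 558.8469340657065, 'cx': 331.4162922446377, 'cy': 231.02924031166003, 'dist': array([-0.1377,  0.    ,  0.    ,  0.    ,  0.    ]), 'extrinsics': array([[ 0.2141, -0.9768,  0.0057, -0.0376],
       [ 0.904 ,  0.2003,  0.3778, -0.5131],
       [-0.3702, -0.0757,  0.9259, -1.4743],
       [ 0.    ,  0.    ,  0.    ,  1.    ]])}
```

View pics/scene0.png

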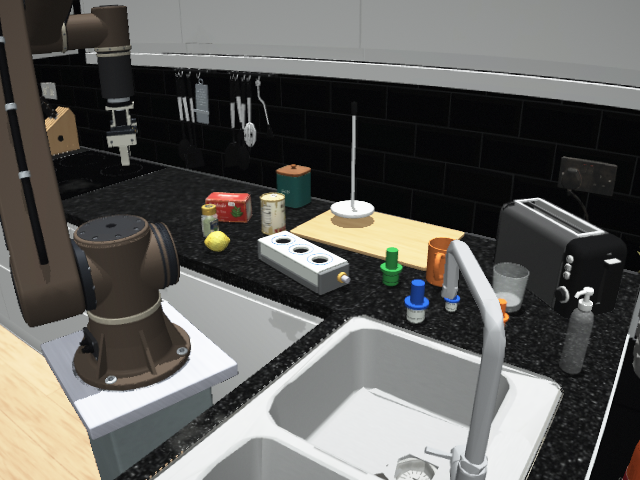

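View pics/top0.png

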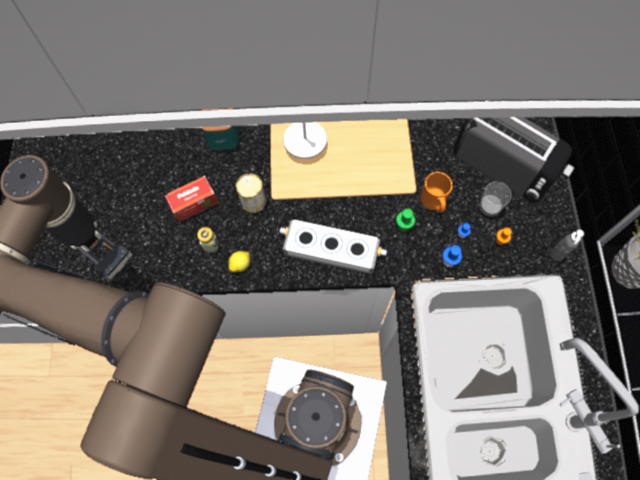

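The scene view shows the large blue cartridge at about (416,300) and the dock at (303,260). In the top view they are at (453,256) and (331,245). I'll enlarge both.

Run:
```python
import cv2, numpy as np
s=cv2.imread("pics/scene0.png");t=cv2.imread("pics/top0.png")
def crop(i,x,y,w,h,f):
    c=cv2.resize(i[y:y+h,x:x+w],None,fx=f,fy=f,interpolation=cv2.INTER_CUBIC)
    for k in range(0,w,10):
        cv2.line(c,(k*f,0),(k*f,8 if (x+k)%50 else 20),(0,255,255),1)
    for k in range(0,h,10):
        cv2.line(c,(0,k*f),(8 if (y+k)%50 else 20,k*f),(0,255,255),1)
    return c
a=np.zeros((600,800,3),np.uint8)
a[:300,:500]=crop(s,250,225,100,60,5+0)[:300,:500]
a[:300,500:]=crop(s,390,270,60,60,5)
a[300:,:550]=crop(t,275,215,110,60,5)
a[300:,550:800]=crop(t,430,215,50,60,5)
cv2.imwrite("pics/crop1.png",a)
```

```text
(no output)
```

View pics/crop1.png

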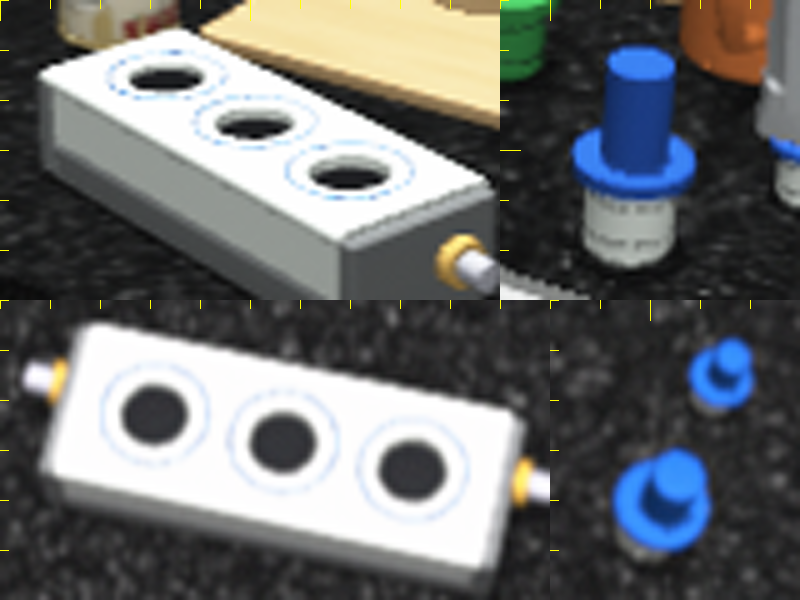

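```bash
cat > h.py <<'E'
import cv2, numpy as np
from plant import viewer
np.set_printoptions(precision=4,suppress=True)
def cam(n):
    p=viewer.camera_params(n); E=np.diag([1,-1,-1,1])@p["extrinsics"]
    K=np.array([[p["fx"],0,p["cx"]],[0,p["fy"],p["cy"]],[0,0,1]]); return K,p["dist"],E
def proj(n,X):
    K,d,E=cam(n); return cv2.projectPoints(np.atleast_2d(X).astype(float),cv2.Rodrigues(E[:3,:3])[0],E[:3,3],K,d)[0][:,0]
def tri(us,ut):
    q=[];P=[]
    for n,u in (("scene",us),("top",ut)):
        K,d,E=cam(n); q.append(cv2.undistortPoints(np.array([[u]],float),K,d)[0,0]); P.append(E[:3])
    X=cv2.triangulatePoints(P[0],P[1],q[0],q[1])[:,0]; X=X[:3]/X[3]
    return X, proj("scene",X)[0]-us, proj("top",X)[0]-ut
def ray(n,u,z):
    K,d,E=cam(n); q=cv2.undistortPoints(np.array([[u]],float),K,d)[0,0]
    R=E[:3,:3].T; c=-R@E[:3,3]; v=R@np.r_[q,1]; return c+v*(z-c[2])/v[2]
E
python3 - <<'E'
from h import *
s=cv2.imread("pics/scene0.png").astype(int);t=cv2.imread("pics/top0.png").astype(int)
S=[(283.2,240.4),(300.8,249.2),(319.6,259.2)];T=[(305.6,237.4),(331.2,243),(357,248.6)]
def ring(i,c,a,b):
    y,x=np.mgrid[:480,:640]; r=np.hypot((x-c[0])/a,(y-c[1])/b)
    w=np.clip(i[...,0]-i[...,2]-8,0,80)*(r<1.25)*(r>.6)
    m=w>6
    pts=np.c_[x[m],y[m]].astype(np.float32)
    return cv2.fitEllipse(pts), len(pts)
B=[]
for a,b in zip(S,T):
    e,n=ring(s,a,12.5,6.2); f,m=ring(t,b,11,10.3); print(e,n,f,m)
    print("hand",*tri(a,b),"ell",*tri(e[0],f[0]))
print("stemtop",*tri((417.8,282.4),(455.8,249.6)))
E
```

```text
((283.7966613769531, 240.29534912109375), (10.987409591674805, 24.70009422302246), 96.1295166015625) 56 ((305.4999694824219, 237.30467224121094), (19.912635803222656, 21.450681686401367), 84.68041229248047) 48
hand [0.4915 0.145  0.0592] [-0.4639  0.1532] [ 0.2897 -0.3449] ell [0.4926 0.145  0.0589] [-0.7436  0.245 ] [ 0.4649 -0.5525]
((301.16473388671875, 249.17483520507812), (10.78070068359375, 25.50186538696289), 94.011474609375) 55 ((331.2326354980469, 242.8844757080078), (20.054683685302734, 21.607707977294922), 93.77112579345703) 54
hand [0.4905 0.0689 0.0602] [-0.5842  0.1975] [ 0.3594 -0.4148] ell [0.4912 0.0688 0.06  ] [-0.6935  0.2343] [ 0.427  -0.4923]
((319.4359130859375, 258.6056823730469), (11.119483947753906, 25.11976432800293), 89.61985778808594) 55 ((357.131591796875, 248.48211669921875), (19.856599807739258, 21.822967529296875), 97.92494201660156) 45
hand [ 0.4895 -0.0068  0.0599] [-0.5133  0.1784] [ 0.3105 -0.3475] ell [ 0.4891 -0.007   0.0619] [-0.436   0.1517] [ 0.2637 -0.2952]
stemtop [ 0.5338 -0.2805  0.0913] [-0.084   0.0344] [ 0.0497 -0.0475]
```

Run:
```python
from h import *
for n,u in dict(green=(404,222),small=(463,232),mug=(436,195),glass=(493,200),orange=(503,238),soap=(570,245)).items():
    print(n,ray("top",u,.03)[:2],"offset from cartridge",ray("top",u,.03)[:2]-[.5338,-.2805])
print("glass tri",tri((511,267),(496,188)), "soap tri",tri((587,293),(577,234)))
# shift in tool axes to above cartridge; tool yaw -23.31
from plant import sensors
o=sensors.get_obs(); y=np.radians(o["orientation"][2]); d=np.array([.5338,-.2805])-o["tool_pos"][:2]
print(d@[np.cos(y),np.sin(y)], d@[np.sin(y),-np.cos(y)])
```

```text
green [ 0.6128 -0.1258] offset from cartridge [0.079  0.1547]
small [ 0.6193 -0.3041] offset from cartridge [ 0.0855 -0.0236]
mug [ 0.7228 -0.2071] offset from cartridge [0.189  0.0734]
glass [ 0.7452 -0.3825] offset from cartridge [ 0.2114 -0.102 ]
orange [ 0.6264 -0.4255] offset from cartridge [ 0.0926 -0.145 ]
soap [ 0.6486 -0.632 ] offset from cartridge [ 0.1148 -0.3515]
glass tri (array([ 0.754 , -0.3738,  0.0907]), array([ 0.1578, -0.0769]), array([-0.107 ,  0.0848])) soap tri (array([ 0.6248, -0.601 ,  0.1637]), array([-1.0705,  0.5962]), array([ 0.6734, -0.4861]))
0.6012656615970146 0.7209253049829152
```

```bash
python3 -m pendant '[[0.3,[0.6,0.72,0],[0,0,0]],[0.3,[0.6,0.72,0],[0,0,0]],[0.3,[0.6,0.72,0],[0,0,0]],[0.3,[0.6,0.72,0],[0,0,0]],[0.3,[0.6,0.72,0],[0,0,0]],[0.3,[0.6,0.72,0],[0,0,0]],[0.3,[0.6,0.72,0],[0,0,0]],[0.3,[0.6,0.72,0],[0,0,0]],[0.3,[0.6,0.72,0],[0,0,0]],[0.3,[0.6,0.72,0],[0,0,0]]]'
```

```text
clock: 0.93
tool_pos: [0.3852, 0.2183, 0.2266]
orientation: [-180.0, 0.0, -23.3]
force: [1.0, -0.0, 0.4]
opening: 0.0568
gripper_force: 0.0
```

```bash
python3 -m pendant '[[0.3,[0.334,0.4,0],[0,0,0]],[0.3,[0.334,0.4,0],[0,0,0]],[0.3,[0.334,0.4,0],[0,0,0]],[0.3,[0.334,0.4,0],[0,0,0]],[0.3,[0.334,0.4,0],[0,0,0]],[0.3,[0.334,0.4,0],[0,0,0]],[0.3,[0.334,0.4,0],[0,0,0]],[0.3,[0.334,0.4,0],[0,0,0]],[0.3,[0.334,0.4,0],[0,0,0]],[0.3,[0.334,0.4,0],[0,0,0]]]' && python3 -m pendant '[[0.3,[0.087,0.104,0],[0,0,0]],[0.3,[0.087,0.104,0],[0,0,0]],[0.3,[0.087,0.104,0],[0,0,0]],[0.3,[0.087,0.104,0.06],[0,0,0]],[0.3,[0.087,0.104,0.1],[0,0,0]],[0.3,[0.087,0.104,0.1],[0,0,0]],[0.3,[0.087,0.104,0.1],[0,0,0]]]'
python3 - <<'E'
from h import *
from plant import sensors
o=sensors.get_obs(); y=np.radians(o["orientation"][2]); d=np.array([.5338,-.2805])-o["tool_pos"][:2]
print(o["tool_pos"],d@[np.cos(y),np.sin(y)], d@[np.sin(y),-np.cos(y)],o["joint_pos"])
E
```

```text
clock: 1.77
tool_pos: [0.5041, -0.1813, 0.2264]
orientation: [-180.0, 0.0, -23.3]
force: [1.2, 1.4, 0.4]
opening: 0.0572
gripper_force: 0.0
clock: 2.35
tool_pos: [0.5392, -0.3084, 0.1207]
orientation: [180.0, 0.6, -23.4]
force: [-0.9, 0.1, -0.6]
opening: 0.0567
gripper_force: 0.0
[ 0.5392 -0.3084  0.1207] -0.016096493635384526 -0.023474459312545673 [-11.8331  20.7208 -13.7759  -0.09   -56.0696  78.4603]
```

```bash
python3 -m pendant '[[0.3,[-0.016,-0.0235,0],[0,0,0]],[0.3,[-0.016,-0.0235,0],[0,0,0]],[0.3,[-0.016,-0.0235,0],[0,0,0]],[0.3,[-0.016,-0.0235,0],[0,0,0]]]'
python3 - <<'E'
from h import *
from plant import sensors
o=sensors.get_obs(); y=np.radians(o["orientation"][2]); d=np.array([.5338,-.2805])-o["tool_pos"][:2]
print(o["tool_pos"],o["orientation"],d@[np.cos(y),np.sin(y)], d@[np.sin(y),-np.cos(y)])
s=viewer.snapshot("scene")[:,:,::-1];t=viewer.snapshot("top")[:,:,::-1]
a=np.zeros((400,800,3),np.uint8)
a[:,:400]=cv2.resize(s[230:330,365:465],None,fx=4,fy=4,interpolation=cv2.INTER_CUBIC)
a[:,400:]=cv2.resize(t[200:300,400:500],None,fx=4,fy=4,interpolation=cv2.INTER_CUBIC)
cv2.imwrite("pics/g.png",a)
E
```

```text
clock: 2.68
tool_pos: [0.5385, -0.281, 0.1283]
orientation: [-180.0, -0.1, -23.2]
force: [-0.1, -0.2, -0.7]
opening: 0.057
gripper_force: 0.0
[ 0.5385 -0.281   0.1283] [-179.9879   -0.1442  -23.23  ] -0.004545086445732353 0.0014263254696146393
```

View pics/g.png

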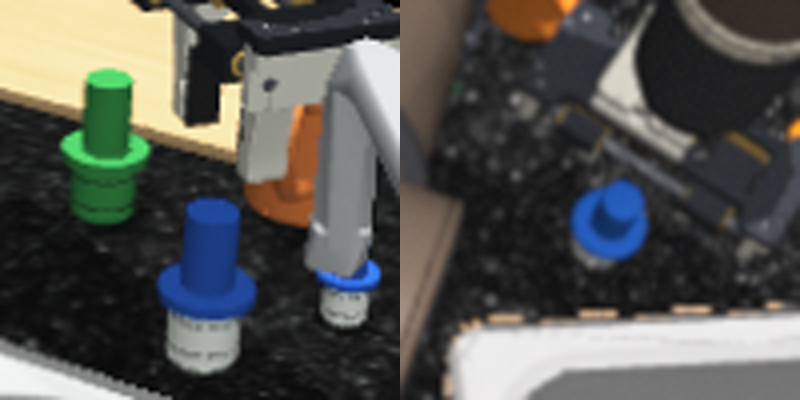

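The fingertips straddle the point above the blue stem: in the scene view their midpoint is about (421,267) and the stem top is at (418,282). I'll descend with a small correction.

```bash
python3 -m pendant '[[0.3,[-0.0045,0.0014,0],[0,0,0]],[0.3,[-0.0045,0.0014,0.02],[0,0,0]],[0.3,[-0.0045,0.0014,0.045],[0,0,0]],[0.3,[-0.0045,0.0014,0.065],[0,0,0]],[0.3,[-0.0045,0.0014,0.075],[0,0,0]],[0.3,[-0.0045,0.0014,0.075],[0,0,0]],[0.3,[-0.0045,0.0014,0.075],[0,0,0]]]'
```

```text
clock: 3.37
tool_pos: [0.5328, -0.2808, 0.0517]
orientation: [180.0, 0.0, -23.3]
force: [-0.5, 0.3, 1.5]
opening: 0.0567
gripper_force: 0.0
```

```bash
python3 -m pendant '[[-1,[0,0,0],[0,0,0]],[-1,[0,0,0],[0,0,0]],[-1,[0,0,0],[0,0,0]],[-1,[0,0,0],[0,0,0]],[-1,[0,0,0],[0,0,0]],[-1,[0,0,0],[0,0,0]]]'; python3 -m pendant '[[-1,[0,0,-0.02],[0,0,0]],[-1,[0,0,-0.06],[0,0,0]],[-1,[0,0,-0.1],[0,0,0]],[-1,[0,0,-0.1],[0,0,0]],[-1,[0,0,-0.1],[0,0,0]],[-1,[0,0,-0.1],[0,0,0]]]'
python3 - <<'E'
from h import *
from plant import sensors
o=sensors.get_obs(); y=np.radians(o["orientation"][2])
print(o["tool_pos"],o["orientation"],o["force"],o["joint_pos"])
for b in ([.491,.145],[.4905,.069],[.4895,-.0068]):
    d=np.array(b)-o["tool_pos"][:2]; print(d@[np.cos(y),np.sin(y)], d@[np.sin(y),-np.cos(y)])
E
```

```text
clock: 3.87
tool_pos: [0.5332, -0.2807, 0.0522]
orientation: [180.0, -0.1, -23.3]
force: [0.0, 0.9, 3.5]
opening: 0.0292
gripper_force: 30.0
clock: 4.37
tool_pos: [0.5323, -0.2802, 0.1513]
orientation: [-180.0, 0.0, -23.3]
force: [-0.2, 0.1, -2.5]
opening: 0.0291
gripper_force: 30.0
[ 0.5323 -0.2802  0.1513] [-179.9669    0.0165  -23.3285] [-0.1836  0.1022 -2.5247] [ -9.1935  17.061  -14.7702  -0.0425 -58.1768  75.8874]
-0.20632818493387886 -0.3740848393810173
-0.17669115052529244 -0.30409986819816787
-0.14759244133920763 -0.23410054588927934
```

```bash
python3 -m pendant '[[-1,[-0.1476,-0.2341,0],[0,0,0]],[-1,[-0.1476,-0.2341,0],[0,0,0]],[-1,[-0.1476,-0.2341,0],[0,0,0]],[-1,[-0.1476,-0.2341,0],[0,0,0]],[-1,[-0.1476,-0.2341,0],[0,0,0]],[-1,[-0.1476,-0.2341,0],[0,0,0]],[-1,[-0.1476,-0.2341,0],[0,0,0]],[-1,[-0.1476,-0.2341,0],[0,0,0]],[-1,[-0.1476,-0.2341,0.01],[0,0,0]],[-1,[-0.1476,-0.2341,0.02],[0,0,0]]]';python3 -m pendant '[[-1,[0,0,0.004],[0,0,0]],[-1,[0,0,0.004],[0,0,0]],[-1,[0,0,0.004],[0,0,0]]]'
python3 - <<'E'
from h import *
from plant import sensors
o=sensors.get_obs(); y=np.radians(o["orientation"][2])
print(o["tool_pos"],o["orientation"],o["force"])
d=np.array([.4895,-.0068])-o["tool_pos"][:2]; print(d@[np.cos(y),np.sin(y)], d@[np.sin(y),-np.cos(y)])
s=viewer.snapshot("scene")[:,:,::-1];t=viewer.snapshot("top")[:,:,::-1]
cv2.imwrite("pics/sc2.png",s);cv2.imwrite("pics/tp2.png",t)
a=np.zeros((480,800,3),np.uint8)
a[:,:480]=cv2.resize(s[205:285,270:350],None,fx=6,fy=6,interpolation=cv2.INTER_CUBIC)
a[:,480:]=cv2.resize(t[205:285,330:383],(320,480),interpolation=cv2.INTER_CUBIC)
cv2.imwrite("pics/b2.png",a)
E
```

```text
clock: 5.2
tool_pos: [0.4893, -0.0071, 0.1301]
orientation: [180.0, 0.1, -23.3]
force: [-0.6, -1.2, -2.4]
opening: 0.0297
gripper_force: 30.0
clock: 5.45
tool_pos: [0.4894, -0.0083, 0.1266]
orientation: [179.9, 0.1, -23.4]
force: [-1.1, -0.1, -2.2]
opening: 0.0296
gripper_force: 30.0
[ 0.4894 -0.0083  0.1266] [179.9072   0.0876 -23.4032] [-1.0781 -0.0758 -2.1874]
-0.0005225180797305075 -0.0013884939944785438
```

View pics/b2.png

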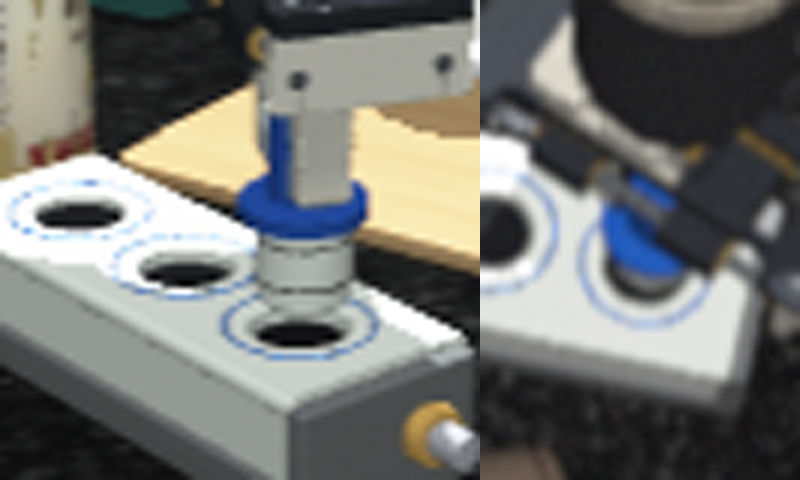

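```bash
python3 -m pendant '[[-1,[0,-0.001,0.004],[0,0,0]],[-1,[0,-0.001,0.008],[0,0,0]],[-1,[0,-0.001,0.011],[0,0,0]],[-1,[0,-0.001,0.013],[0,0,0]],[-1,[0,-0.001,0.013],[0,0,0]]]'; python3 -m pendant '[[-1,[0,0,0.001],[0,0,0]],[-1,[0,0,0.002],[0,0,0]],[-1,[0,0,0.002],[0,0,0]]]'
```

```text
clock: 5.97
tool_pos: [0.4899, -0.0063, 0.114]
orientation: [180.0, 0.0, -23.3]
force: [0.5, 0.6, -2.1]
opening: 0.0295
gripper_force: 30.0
clock: 6.22
tool_pos: [0.4902, -0.0062, 0.1125]
orientation: [180.0, 0.0, -23.3]
force: [0.1, 0.6, -1.9]
opening: 0.0292
gripper_force: 30.0
```

```bash
for i in 1; do python3 -m pendant '[[-1,[0,0,0.001],[0,0,0]],[-1,[0,0,0.002],[0,0,0]],[-1,[0,0,0.002],[0,0,0]]]'; python3 -m pendant '[[-1,[0,0,0.001],[0,0,0]],[-1,[0,0,0.002],[0,0,0]],[-1,[0,0,0.002],[0,0,0]]]'; done
```

```text
clock: 6.47
tool_pos: [0.4902, -0.0062, 0.1104]
orientation: [180.0, 0.0, -23.3]
force: [0.9, -0.7, -1.9]
opening: 0.0298
gripper_force: 30.0
clock: 6.72
tool_pos: [0.4901, -0.0063, 0.1083]
orientation: [180.0, 0.0, -23.3]
force: [0.6, 1.2, -1.4]
opening: 0.0295
gripper_force: 30.0
```

```bash
python3 -m pendant '[[-1,[0,0,0.0015],[0,0,0]],[-1,[0,0,0.003],[0,0,0]],[-1,[0,0,0.003],[0,0,0]]]'; python3 -m pendant '[[-1,[0,0,0.0015],[0,0,0]],[-1,[0,0,0.003],[0,0,0]],[-1,[0,0,0.003],[0,0,0]]]';  python3 -m pendant '[[-1,[0,0,0.0015],[0,0,0]],[-1,[0,0,0.003],[0,0,0]],[-1,[0,0,0.003],[0,0,0]]]'
```

```text
clock: 6.97
tool_pos: [0.4904, -0.0062, 0.1055]
orientation: [180.0, -0.0, -23.3]
force: [-1.3, 0.5, 0.3]
opening: 0.0295
gripper_force: 30.0
clock: 7.22
tool_pos: [0.4904, -0.0062, 0.1025]
orientation: [-180.0, -0.0, -23.3]
force: [-0.9, 0.0, 2.2]
opening: 0.0294
gripper_force: 30.0
clock: 7.47
tool_pos: [0.4903, -0.0062, 0.0993]
orientation: [-180.0, -0.0, -23.3]
force: [0.2, 0.5, -0.2]
opening: 0.0296
gripper_force: 30.0
```

```bash
python3 -m pendant '[[-1,[0,0,0.002],[0,0,0]],[-1,[0,0,0.004],[0,0,0]],[-1,[0,0,0.004],[0,0,0]]]'; python3 -m pendant '[[-1,[0,0,0.002],[0,0,0]],[-1,[0,0,0.004],[0,0,0]],[-1,[0,0,0.004],[0,0,0]]]';  python3 -m pendant '[[-1,[0,0,0.001],[0,0,0]],[-1,[0,0,0.002],[0,0,0]],[-1,[0,0,0.002],[0,0,0]]]'; python3 -m pendant '[[-1,[0,0,0.001],[0,0,0]],[-1,[0,0,0.002],[0,0,0]],[-1,[0,0,0.002],[0,0,0]]]'
```

```text
clock: 7.72
tool_pos: [0.4902, -0.0062, 0.0952]
orientation: [180.0, 0.0, -23.3]
force: [-0.4, 0.8, -0.8]
opening: 0.0296
gripper_force: 30.0
clock: 7.97
tool_pos: [0.4903, -0.0062, 0.0912]
orientation: [-180.0, 0.0, -23.3]
force: [0.1, -0.3, -0.1]
opening: 0.0298
gripper_force: 30.0
clock: 8.22
tool_pos: [0.4903, -0.0062, 0.0894]
orientation: [-180.0, -0.0, -23.3]
force: [0.2, 0.4, 1.5]
opening: 0.0295
gripper_force: 30.0
clock: 8.47
tool_pos: [0.4904, -0.0062, 0.0877]
orientation: [-180.0, -0.0, -23.3]
force: [-0.8, -0.1, 4.4]
opening: 0.0294
gripper_force: 30.0
```

```bash
python3 -m pendant '[[-1,[0,0,0.0007],[0,0,0]],[-1,[0,0,0.0015],[0,0,0]],[-1,[0,0,0.0015],[0,0,0]],[-1,[0,0,0.0015],[0,0,0]]]'
```

```text
clock: 8.8
tool_pos: [0.4905, -0.0062, 0.0864]
orientation: [-180.0, -0.0, -23.3]
force: [-0.5, 0.9, 6.7]
opening: 0.0297
gripper_force: 30.0
```

Bay 2 has a core: the resistance climbs about 1.6 N/mm beyond 24 mm. I'll withdraw and go to bay 1.

```bash
python3 -m pendant '[[-1,[0,0,-0.01],[0,0,0]],[-1,[0,0,-0.025],[0,0,0]],[-1,[0,0,-0.044],[0,0,0]],[-1,[0,0,-0.044],[0,0,0]],[-1,[-0.0146,-0.0351,-0.044],[0,0,0]],[-1,[-0.0291,-0.0702,-0.044],[0,0,0]],[-1,[-0.0291,-0.0702,-0.044],[0,0,0]],[-1,[-0.0291,-0.0702,-0.044],[0,0,0]]]'; python3 -m pendant '[[-1,[0,0,0],[0,0,0]],[-1,[0,0,0.004],[0,0,0]],[-1,[0,0,0.008],[0,0,0]],[-1,[0,0,0.01],[0,0,0]],[-1,[0,0,0.01],[0,0,0]]]'
```

```text
clock: 9.47
tool_pos: [0.4909, 0.0712, 0.1293]
orientation: [180.0, 0.0, -23.2]
force: [0.2, -0.4, -1.3]
opening: 0.0299
gripper_force: 30.0
clock: 9.88
tool_pos: [0.4908, 0.0689, 0.1192]
orientation: [179.9, 0.1, -23.4]
force: [-0.1, 0.1, -2.3]
opening: 0.0293
gripper_force: 30.0
```

```bash
python3 -m pendant '[[-1,[0,-0.0004,0.002],[0,0,0]],[-1,[0,-0.0004,0.004],[0,0,0]],[-1,[0,-0.0004,0.006],[0,0,0]],[-1,[0,-0.0004,0.006],[0,0,0]]]'; python3 -m pendant '[[-1,[0,0,0.001],[0,0,0]],[-1,[0,0,0.002],[0,0,0]],[-1,[0,0,0.003],[0,0,0]],[-1,[0,0,0.003],[0,0,0]]]'; python3 -m pendant '[[-1,[0,0,0.001],[0,0,0]],[-1,[0,0,0.002],[0,0,0]],[-1,[0,0,0.003],[0,0,0]],[-1,[0,0,0.003],[0,0,0]]]'
```

```text
clock: 10.22
tool_pos: [0.4912, 0.07, 0.1136]
orientation: [180.0, 0.0, -23.3]
force: [0.4, 0.6, -0.9]
opening: 0.0296
gripper_force: 30.0
clock: 10.55
tool_pos: [0.4914, 0.0701, 0.1109]
orientation: [180.0, 0.0, -23.3]
force: [-1.4, 0.4, -1.8]
opening: 0.0293
gripper_force: 30.0
clock: 10.88
tool_pos: [0.4912, 0.07, 0.1078]
orientation: [180.0, 0.0, -23.3]
force: [-2.2, 0.9, -2.0]
opening: 0.0294
gripper_force: 29.9
```

```bash
python3 -m pendant '[[-1,[0,0,0.0015],[0,0,0]],[-1,[0,0,0.003],[0,0,0]],[-1,[0,0,0.0045],[0,0,0]],[-1,[0,0,0.006],[0,0,0]],[-1,[0,0,0.006],[0,0,0]]]'; python3 -m pendant '[[-1,[0,0,0.0015],[0,0,0]],[-1,[0,0,0.003],[0,0,0]],[-1,[0,0,0.0045],[0,0,0]],[-1,[0,0,0.006],[0,0,0]],[-1,[0,0,0.006],[0,0,0]]]'; python3 -m pendant '[[-1,[0,0,0.0015],[0,0,0]],[-1,[0,0,0.003],[0,0,0]],[-1,[0,0,0.0045],[0,0,0]],[-1,[0,0,0.006],[0,0,0]],[-1,[0,0,0.006],[0,0,0]]]'; python3 -m pendant '[[-1,[0,0,0.001],[0,0,0]],[-1,[0,0,0.002],[0,0,0]],[-1,[0,0,0.002],[0,0,0]]]'
```

```text
clock: 11.3
tool_pos: [0.4913, 0.0701, 0.1021]
orientation: [180.0, 0.0, -23.3]
force: [-2.6, 0.8, 2.4]
opening: 0.0294
gripper_force: 30.0
clock: 11.72
tool_pos: [0.4913, 0.0701, 0.0961]
orientation: [180.0, 0.0, -23.3]
force: [-3.2, 0.4, 2.5]
opening: 0.0294
gripper_force: 30.0
clock: 12.13
tool_pos: [0.4913, 0.0701, 0.0901]
orientation: [180.0, 0.0, -23.3]
force: [-3.2, 0.6, 3.1]
opening: 0.0297
gripper_force: 30.0
clock: 12.38
tool_pos: [0.4914, 0.0701, 0.0882]
orientation: [180.0, 0.0, -23.3]
force: [-2.7, -0.1, 3.8]
opening: 0.0292
gripper_force: 30.0
```

```bash
python3 -m pendant '[[-1,[-0.0006,0.0003,0.0005],[0,0,0]],[-1,[-0.0006,0.0003,0.0015],[0,0,0]],[-1,[-0.0006,0.0003,0.0015],[0,0,0]],[-1,[-0.0006,0.0003,0.0015],[0,0,0]]]'; python3 -m pendant '[[-1,[0,0,0.0005],[0,0,0]],[-1,[0,0,0.0015],[0,0,0]],[-1,[0,0,0.0015],[0,0,0]],[-1,[0,0,0.0015],[0,0,0]]]'
```

```text
clock: 12.72
tool_pos: [0.4911, 0.0702, 0.0868]
orientation: [-180.0, -0.0, -23.3]
force: [-1.2, -0.3, 4.8]
opening: 0.0292
gripper_force: 30.0
clock: 13.05
tool_pos: [0.4911, 0.0702, 0.0852]
orientation: [-180.0, -0.0, -23.3]
force: [-2.0, 0.5, 3.6]
opening: 0.0297
gripper_force: 30.0
```

```bash
python3 -m pendant '[[-1,[0,0,0.0005],[0,0,0]],[-1,[0,0,0.001],[0,0,0]],[-1,[0,0,0.001],[0,0,0]]]'; python3 -m pendant '[[-1,[0,0,0.0005],[0,0,0]],[-1,[0,0,0.001],[0,0,0]],[-1,[0,0,0.001],[0,0,0]]]'
```

```text
clock: 13.3
tool_pos: [0.4911, 0.0702, 0.0841]
orientation: [-180.0, -0.0, -23.3]
force: [-0.9, -0.8, 3.5]
opening: 0.0292
gripper_force: 30.0
clock: 13.55
tool_pos: [0.491, 0.0702, 0.083]
orientation: [-180.0, -0.0, -23.3]
force: [-0.7, 0.4, 3.6]
opening: 0.0296
gripper_force: 30.0
```

Bay 1 is clear: the drag stays steady past 30 mm. I'll keep going down to the flange.

```bash
python3 -m pendant '[[-1,[0,0,0.0015],[0,0,0]],[-1,[0,0,0.003],[0,0,0]],[-1,[0,0,0.0045],[0,0,0]],[-1,[0,0,0.0045],[0,0,0]]]'; python3 -m pendant '[[-1,[0,0,0.0005],[0,0,0]],[-1,[0,0,0.001],[0,0,0]],[-1,[0,0,0.001],[0,0,0]]]';  python3 -m pendant '[[-1,[0,0,0.0005],[0,0,0]],[-1,[0,0,0.001],[0,0,0]],[-1,[0,0,0.001],[0,0,0]]]'
```

```text
clock: 13.88
tool_pos: [0.4909, 0.0702, 0.0783]
orientation: [-180.0, -0.0, -23.3]
force: [0.3, 1.3, 1.0]
opening: 0.0292
gripper_force: 30.0
clock: 14.13
tool_pos: [0.4909, 0.0701, 0.0775]
orientation: [-180.0, -0.0, -23.3]
force: [1.3, -0.4, 2.2]
opening: 0.0294
gripper_force: 30.0
clock: 14.38
tool_pos: [0.4909, 0.0701, 0.0765]
orientation: [-180.0, -0.0, -23.3]
force: [0.3, 0.6, 3.3]
opening: 0.029
gripper_force: 30.0
```

```bash
python3 -m pendant '[[-1,[0,0,0.0005],[0,0,0]],[-1,[0,0,0.001],[0,0,0]],[-1,[0,0,0.001],[0,0,0]]]'; python3 -m pendant '[[-1,[0,0,0.0003],[0,0,0]],[-1,[0,0,0.0006],[0,0,0]],[-1,[0,0,0.0006],[0,0,0]]]'
```

```text
clock: 14.63
tool_pos: [0.491, 0.0702, 0.0762]
orientation: [-180.0, -0.0, -23.3]
force: [-3.5, 1.0, 10.4]
opening: 0.0295
gripper_force: 30.0
clock: 14.88
tool_pos: [0.4912, 0.0702, 0.0761]
orientation: [-180.0, -0.0, -23.3]
force: [-3.7, 2.0, 15.7]
opening: 0.0294
gripper_force: 30.0
```

The flange made hard contact at the expected height. I'll release, rise and look.

```bash
python3 -m pendant '[[0.2,[0,0,-0.001],[0,0,0]],[0.2,[0,0,-0.001],[0,0,0]],[0.2,[0,0,-0.001],[0,0,0]],[0.2,[0,0,-0.001],[0,0,0]],[0.2,[0,0,-0.001],[0,0,0]]]'; python3 -m pendant '[[0.2,[0,0,-0.02],[0,0,0]],[0.2,[0,0,-0.05],[0,0,0]],[0.2,[0,0,-0.09],[0,0,0]],[0.2,[0,0,-0.12],[0,0,0]],[0.2,[0,0,-0.12],[0,0,0]],[0.2,[0,0,-0.12],[0,0,0]]]'
python3 - <<'E'
from h import *
s=viewer.snapshot("scene")[:,:,::-1];t=viewer.snapshot("top")[:,:,::-1]
a=np.zeros((600,800,3),np.uint8)
a[:,:480]=cv2.resize(s[195:295,265:345],None,fx=6,fy=6,interpolation=cv2.INTER_CUBIC)
a[:400,480:]=cv2.resize(t[190:290,290:370],(320,400),interpolation=cv2.INTER_CUBIC)
cv2.imwrite("pics/end.png",a)
print(proj("scene",[.4907,.0696,.116]),proj("scene",[.4907,.0696,.124]))
E
```

```text
clock: 15.3
tool_pos: [0.4905, 0.0699, 0.0756]
orientation: [180.0, 0.0, -23.3]
force: [-0.1, 0.7, 0.1]
opening: 0.0516
gripper_force: 0.0
clock: 15.8
tool_pos: [0.4917, 0.0706, 0.1978]
orientation: [-179.8, -0.1, -23.3]
force: [-0.2, -0.3, -1.1]
opening: 0.0526
gripper_force: 0.0
[[299.7082 229.1153]] [[299.649  226.1688]]
```

View pics/end.png

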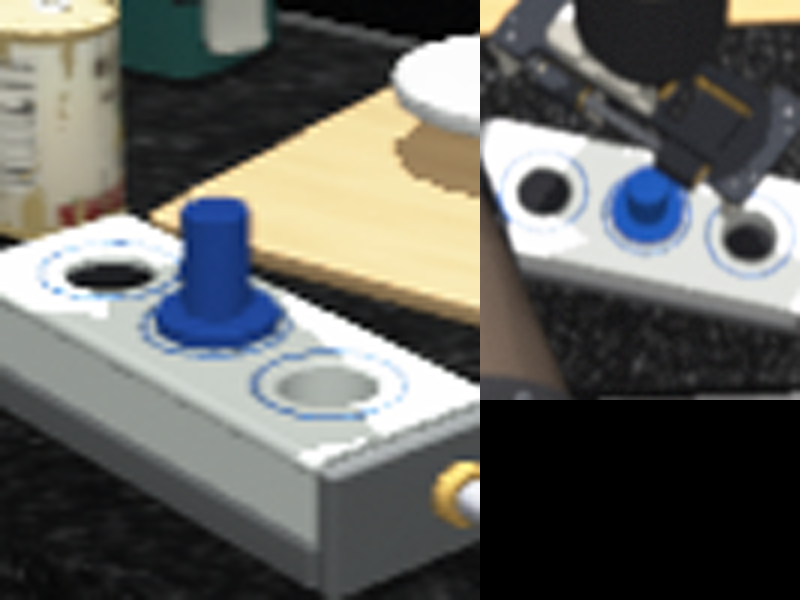

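The picture shows the cartridge upright in the middle bay. Its stem top is at scene pixel (301,229), where the projection for a seated cartridge (z = 0.116) is (300,229). The flange sits flush inside the ring, and the gripper is clear.

```bash
python3 -c "
from plant import workorder
print(workorder.close_job())"
```

```text
the job is handed in; nothing more can be done
None
```

The cartridge is fitted in the clear middle bay (bay1), upright with its flange flush on the dock, and released; bay2 held a spent core, bay0 wasn't needed, and the job was handed in at about 16 s (no verdict returned).

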